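# Feed bottle caps from a spouted tray into the capper's track

## Task

Take the steel tray of bottle caps by its handle bar, carry it to the capping feeder without spilling any, lay the tray's straight long side against the feeder's upright guide rail with its spout over the track's mouth, and tilt it, still held against the rail, until all four caps have slid in single file down into the sloping track. Then set the empty tray down flat on the open worktop, clear of the feeder, and let go. The caps are clean: do not touch them with the gripper, and leave the bottles, jar, cup, tape roll and spanner where they are.

Things in the scene. Friction and masses are not known exactly. Their poses are not given: they have to be found in the camera images.
- tray: Steel tray, 0.28 to 0.46 kg, flat on the worktop. Origin on its underside below the handle bar's middle, near the balance point; x across, z up, spout to -y. Floor 4 mm thick; walls 4 mm thick, 22 mm high. Pan outside: x -54 to +54, y -84 to +74 mm. Straight long side: +x, outer face x = +54 mm, y -116 to +74 mm. Inside, a fence from (x -50, y -12) to (x +8, y -81) mm leads to the spout.
- handle (a point): Middle of the tray's handle bar, 81 mm above the tray's underside, straight over its origin. The bar lies along the tray's x, 108 mm long, 12 mm thick (in y) and 26 mm high (68 to 94 mm above the underside), on end posts at x = +/-52 mm. Pinch it from above across its 12 mm thickness.
- spout (a point): Middle of the spout's open end, on the tray's underside (tray x = +30, y = -116 mm). Spout 40 mm wide inside, 48 mm outside (tray x +6 to +54 mm), 32 mm long, with walls as the tray's; open at this end.
- feeder: Capping feeder, fixed. Origin on the worktop straight below the sill; z up. The track runs down towards its -y; the tray comes from its +y side, tray -y along feeder -y. White base plate 12 mm thick: x +/-75 mm, y -265 to +95 mm. White capper housing, 197 mm high with its steel top, over the low end, y -190 to -265 mm.
- sill (a point): Middle of the upper edge of the track mouth's floor, 100 mm above the worktop, at the feeder's x = 0, y = 0. The mouth's side walls rise to 120 mm above the worktop here. Beyond it on +y is open air above the base plate, so the tray can overhang there.
- track: Aluminium groove fixed on the feeder, sloping 22 degrees. Origin on its floor at the middle of the closed lower end; y runs up the slope along the floor, z square to the floor. 38 mm wide inside, walls 22 mm high, straight from y = 0 to 165 mm, then flaring to 68 mm wide at the sill, y = 200 mm. Four caps in a row fill it from y = 0 to 136 mm.
- guide_rail: Upright steel plate 6 mm thick on the feeder, at the +x side beside the mouth. Origin in the middle of its face towards the feeder's -x: feeder x = +24, y = +62 mm, 120 mm above the worktop. Face 110 mm long (feeder y +7 to +117 mm), 80 to 160 mm above the worktop. With the tray's +x side flat on it, the spout is centred on the track.
- cap1: One of four identical plain white ribbed bottle caps, a disc 34 mm in diameter and 14 mm high, 12 g, slippery (friction about 0.14 to 0.22: it starts to slide at 8 to 13 degrees of tilt; along the fence it needs more). Starts lying flat in the wide rear part of the tray. Origin at the centre of its underside, z along its axis.
- cap2: One of four identical plain white ribbed bottle caps, a disc 34 mm in diameter and 14 mm high, 12 g, slippery (friction about 0.14 to 0.22: it starts to slide at 8 to 13 degrees of tilt; along the fence it needs more). Starts lying flat in the wide rear part of the tray. Origin at the centre of its underside, z along its axis.
- cap3: One of four identical plain white ribbed bottle caps, a disc 34 mm in diameter and 14 mm high, 12 g, slippery (friction about 0.14 to 0.22: it starts to slide at 8 to 13 degrees of tilt; along the fence it needs more). Starts lying flat in the wide rear part of the tray. Origin at the centre of its underside, z along its axis.
- cap4: One of four identical plain white ribbed bottle caps, a disc 34 mm in diameter and 14 mm high, 12 g, slippery (friction about 0.14 to 0.22: it starts to slide at 8 to 13 degrees of tilt; along the fence it needs more). Starts lying flat in the wide rear part of the tray. Origin at the centre of its underside, z along its axis.
- clear_bottle: Bystander: clear bottle, 64 mm across, 190 mm high. Origin under its centre.
- amber_bottle: Bystander: amber bottle, 66 mm across, 170 mm high. Origin under its centre.
- jar: Bystander: low glass jar with metal lid, 64 mm across, 60 mm high. Origin under its centre.
- tape_roll: Bystander: cardboard ring lying flat, 70 mm outside, 22 mm high. Origin under its centre.
- spanner: Bystander: spanner 150 mm long lying along its own x.
- measuring_cup: Bystander: white plastic cup, 72 mm across, 90 mm high. Origin under its centre.
There are look-alikes about, which are no part of the job. Leave any green or yellow look-alike of the tray alone.

How it is judged:
On the way, in this order (a step that is already met when the one before it is completed fails the run):
1. the tray, spout over the mouth, is tilted while held against the guide rail (contact force between tray and guide_rail above 0.3 N and angle between tray's own z axis and vertical above 0.2 rad and x of spout in the frame of feeder between -0.015 and 0.015 m and y of spout in the frame of feeder between -0.06 and 0.01 m), for 0.1 s.
2. all four caps lie in single file in the track (x of cap1 in the frame of track between -0.006 and 0.006 m and y of cap1 in the frame of track between 0.01 and 0.15 m and z of cap1 in the frame of track between -0.004 and 0.005 m and angle between the z axis of each of cap1, cap2, cap3, cap4 and the z axis of track, either way round below 0.15 rad and x of cap2 in the frame of track between -0.006 and 0.006 m and y of cap2 in the frame of track between 0.01 and 0.15 m and z of cap2 in the frame of track between -0.004 and 0.005 m and x of cap3 in the frame of track between -0.006 and 0.006 m and y of cap3 in the frame of track between 0.01 and 0.15 m and z of cap3 in the frame of track between -0.004 and 0.005 m and x of cap4 in the frame of track between -0.006 and 0.006 m and y of cap4 in the frame of track between 0.01 and 0.15 m and z of cap4 in the frame of track between -0.004 and 0.005 m), for 0.2 s.
At the end, for the whole second after the job is handed in: All four caps rest flat, one behind the other, in the straight part of the track (centres within 6 mm of its middle and 150 mm of its closed end, undersides within 5 mm and 0.15 rad of its floor); the tray stands flat on the worktop (6 mm, 0.05 rad), at rest, off the feeder (all of step 2 and linear speed of each of cap1, cap2, cap3, cap4, tray below 0.02 m/s and angle between tray's own z axis and vertical below 0.05 rad and height (world z) of tray below 0.006 m and contact force between tray and feeder below 0.05 N); the robot touches nothing.
It fails at once if the gripper touches a cap (contact force between the fingers and cap1 above 0.3 N or contact force between the fingers and cap2 above 0.3 N or contact force between the fingers and cap3 above 0.3 N or contact force between the fingers and cap4 above 0.3 N).
It fails at once if a bystander is moved by more than 30 mm (distance of any of clear_bottle, amber_bottle, jar, tape_roll, spanner, measuring_cup from where it was at the start of the episode above 0.03 m).
It also fails if it takes over 54 s, if anything falls off the work surface, if the arm or the gripper's body presses on something with over 40 N, if the wrist force passes 120 N, or if a joint passes its speed limit or range.

## Robot

A 6-joint arm with a two-finger parallel gripper is mounted at the origin on the work surface. World frame = base frame: x ahead of the robot, y to its left, z up, the work surface at z = 0. Lengths are in m, angles in rad, forces in N, time in s.
With the tool pointing down it reaches from about 0.275 to 0.825 m from the base axis. Payload 4.9 kg.
Tool frame: the origin (TCP) lies midway between the tips of the shut fingers; the grasp point (between the pads) lies 19 mm behind it (bot.grip_depth is the distance from the TCP to the grasp point, in m); y points along the fingers, x is the direction in which the jaws open and shut, and the axes are right-handed (so a half turn about y gives the same grasp; the last joint's range is limited). The gripper opens to 85 mm and grips with 20 to 120 N. Pads are 22 mm wide; open, the fingers measure 114 mm over their backs; the gripper's body (76 mm by 85 mm) begins 54 mm behind the grasp point. The pads swing forward as they close: fully open they stand 13 mm farther back than shut.
Start: joints at [-1.27, 0.326, -0.193, 1.052, 0, 1.437], TCP at [0.232, -0.499, 0.231] pointing down, gripper open.
Joint ranges: [-2.65, 2.65], [-0.97, 1.79], [-1.3, 1.35], [-1.93, 2.1], [-1.47, 1.37], [-3.14, 3.14]. Speed limits (rad/s): [2.57, 2.57, 3.14, 3.14, 3.14, 3.14].

## Interface

Orientations are given as a unit quaternion [w, x, y, z].
In Python, from cell import bot gives the robot as it stands. Calls block until the motion is done:
- bot.move_pose(position, orientation): joint-space move of the TCP to a pose.
- bot.move_linear(position, speed=0.15, rotation=None, until_force=None): straight line of the TCP; rotation=None keeps the orientation; speed is the mean speed in m/s. With until_force (N) it stops when the force on the tool has changed by that much, and returns True; else False.
- bot.goto_joints(angles): joint-space move.
- bot.set_gripper(opening, grasp_force=None): opening from 0.0 (shut) to 1.0 (fully open); grasp_force is the grip in N (None keeps the last); returns when the fingers have stopped.
- bot.wait(seconds).
- bot.solve_ik(position, orientation): joint angles nearest the present ones, or None.
- bot.camera(name): name is "scene" or "top"; returns the picture (400x640x3 uint8, red, green, blue); there is no depth.
- bot.calibration(name): a dict with "mtx" (3x3 intrinsics, pixels), "extrinsics" (4x4, takes a point from world to camera coordinates). Camera axes: x right, y down, z forward; pixel columns grow to the right and rows downward; lengths in m; the calibration is good to about 2 mm. A picture is of the moment at which its call begins. calibration takes no time and is no camera call.
A pose or a line that the arm cannot do raises bot.PlanningError and nothing moves.
- bot.close_job(): hands the job in, once; it reports no verdict.
Trained networks look in the newest picture that a camera, given by its name, has taken for a name from the list of things; names that differ only in an ending like _2 or _b are one class to them, and where a whole thing is asked for, a point or a joint stands for the part that bears it (a point fixed in the world has none). Each returns a list of dicts, best first, with "confidence" (0 to 1); they miss things now and then, are a little off and sometimes report something else, mostly with a low value. They report only what shows in the picture. A call takes as long as a camera call. They do not tell look-alikes from the thing itself.
- bot.search_frame(camera, thing): "bbox" ([left, top, width, height] in pixels, round what is visible of it).
Readings, each from a call of its own:
- bot.read_clock(): time.
- bot.read_joint_positions(): joint angles.
- bot.read_joint_vel(): joint speeds.
- bot.read_joint_efforts(): joint torques, N m.
- bot.read_position(): TCP position.
- bot.read_tool_rot(): TCP orientation.
- bot.read_ft_force(): force on the tool from outside, world axes, zero at the start.
- bot.read_moment(): the same for the moment, N m.
- bot.read_gripper_width(): opening from 0.0 (shut) to 1.0 (fully open).
Only numpy, scipy, OpenCV 4.12 (cv2) and the standard library are available. Lean on these libraries where they do the work, as an engineer would, in place of code of your own. Each camera call takes 0.05 s, during which the arm holds its last target.

## Working session

There is one attempt and no reset: what is moved stays moved. The work goes in short steps, each a Python script; the robot and the scene stay as the last script left them, time stands still between calls to the robot, and variables do not carry over. Pictures are saved under pics/ and viewed, and the job is handed in when it is done.

```bash
ls; mkdir -p pics; python3 - <<'E'
from cell import bot
import cv2,numpy as np
for n in ("scene","top"):
    im=bot.camera(n); cv2.imwrite(f"pics/{n}0.png",im[:,:,::-1])
    c=bot.calibration(n); print(n,c["mtx"],np.round(c["extrinsics"],4).tolist())
    for t in ("tray","handle","spout","feeder","sill","track","guide_rail","cap1","clear_bottle","amber_bottle","jar","tape_roll","spanner","measuring_cup"):
        print(t,[(np.round(d["bbox"]).tolist(),round(d["confidence"],2)) for d in bot.search_frame(n,t)])
print(bot.read_clock(),bot.read_tool_rot())
E
```

```text
pics
scene [[397.05854034   0.         316.34559176]
 [  0.         397.05854034 202.7143593 ]
 [  0.           0.           1.        ]] [[-0.5939, 0.8045, -0.0034, 0.2311], [0.5698, 0.4177, -0.7077, -0.2872], [-0.568, -0.4222, -0.7065, 1.5923], [0.0, 0.0, 0.0, 1.0]]
tray [([456.0, 206.0, 72.0, 52.0], 0.91), ([371.0, 194.0, 66.0, 48.0], 0.83), ([324.0, 235.0, 72.0, 55.0], 0.74), ([219.0, 201.0, 24.0, 52.0], 0.64)]
handle [([370.0, 195.0, 61.0, 47.0], 0.97), ([455.0, 206.0, 67.0, 52.0], 0.79), ([324.0, 236.0, 79.0, 59.0], 0.6)]
spout [([371.0, 194.0, 61.0, 48.0], 0.81), ([456.0, 206.0, 68.0, 50.0], 0.79), ([324.0, 234.0, 76.0, 61.0], 0.64)]
feeder [([184.0, 133.0, 121.0, 109.0], 0.71)]
sill [([186.0, 130.0, 116.0, 112.0], 0.72)]
track [([216.0, 178.0, 54.0, 20.0], 0.84), ([253.0, 182.0, 29.0, 45.0], 0.18)]
guide_rail [([257.0, 184.0, 27.0, 41.0], 0.78)]
cap1 [([354.0, 265.0, 12.0, 12.0], 0.68), ([369.0, 255.0, 13.0, 12.0], 0.61), ([331.0, 268.0, 27.0, 46.0], 0.44)]
clear_bottle [([219.0, 200.0, 25.0, 53.0], 0.9), ([246.0, 114.0, 24.0, 33.0], 0.74), ([285.0, 162.0, 33.0, 22.0], 0.47)]
[... 977 characters left out ...]
127.0, 52.0], 0.97), ([314.0, 228.0, 25.0, 26.0], 0.56), ([380.0, 160.0, 57.0, 24.0], 0.46)]
track [([378.0, 158.0, 62.0, 25.0], 0.62)]
guide_rail [([340.0, 153.0, 42.0, 9.0], 0.65)]
cap1 [([266.0, 164.0, 4.0, 7.0], 0.48), ([248.0, 164.0, 5.0, 9.0], 0.41)]
clear_bottle [([357.0, 108.0, 21.0, 23.0], 0.83)]
amber_bottle [([236.0, 112.0, 32.0, 24.0], 0.96), ([378.0, 159.0, 57.0, 24.0], 0.51)]
jar [([306.0, 122.0, 25.0, 22.0], 0.59)]
tape_roll [([315.0, 229.0, 25.0, 20.0], 0.44), ([310.0, 125.0, 16.0, 19.0], 0.42)]
spanner [([377.0, 218.0, 16.0, 41.0], 0.82)]
measuring_cup [([453.0, 248.0, 29.0, 22.0], 0.91), ([264.0, 163.0, 6.0, 8.0], 0.63)]
1.5 [-0.59606365  0.59608427 -0.38038054  0.38039757]
```

```bash
python3 - <<'E'
import cv2
a=cv2.imread("pics/top0.png");b=cv2.imread("pics/scene0.png")
cv2.imwrite("pics/top0c.png",cv2.resize(a[90:310,140:500],(800,489),interpolation=cv2.INTER_CUBIC))
cv2.imwrite("pics/scene0c.png",cv2.resize(b[100:320,170:540],(800,476),interpolation=cv2.INTER_CUBIC))
E
```

```text
(no output)
```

View pics/top0c.png

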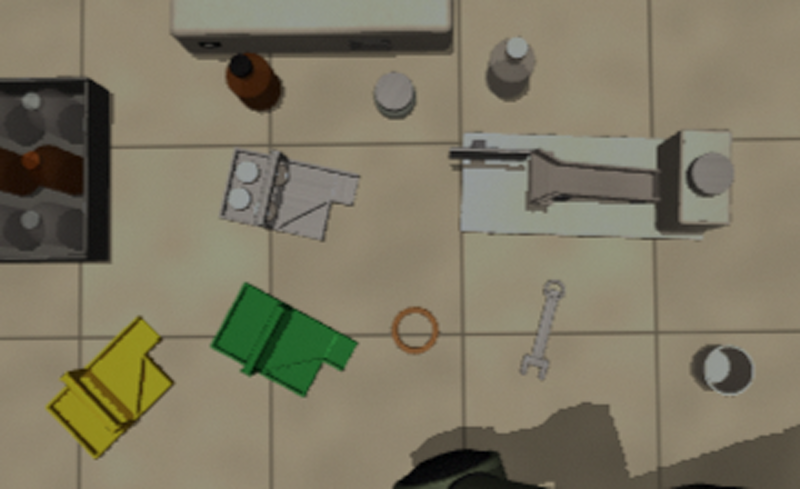

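View pics/scene0c.png

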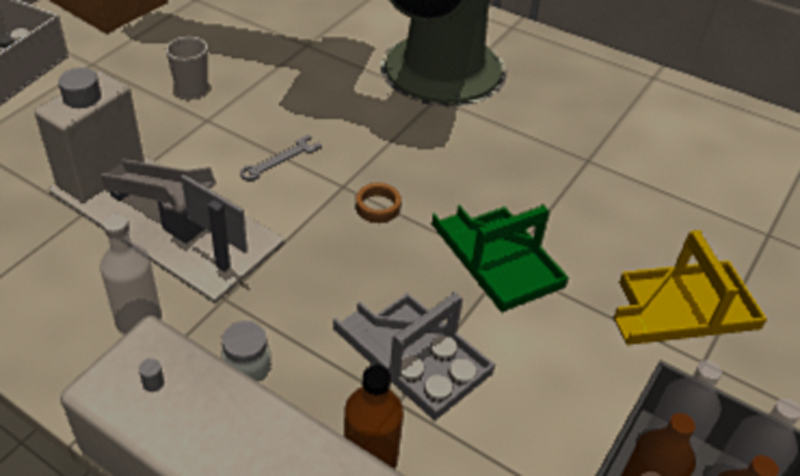

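```bash
python3 - <<'E'
import cv2
def crop(n,x,y,w,h,s,o):
    a=cv2.imread(f"pics/{n}0.png")[y:y+h,x:x+w]
    a=cv2.resize(a,None,fx=s,fy=s,interpolation=cv2.INTER_NEAREST)
    for i in range(0,w,10): cv2.putText(a,str(x+i),(i*s,8),0,.3,(0,0,255));cv2.line(a,(i*s,0),(i*s,h*s),(0,0,255) if 0 else (90,90,255),1)
    for i in range(0,h,10): cv2.putText(a,str(y+i),(0,i*s+8),0,.3,(0,0,255));cv2.line(a,(0,i*s),(w*s,i*s),(90,90,255),1)
    cv2.imwrite(f"pics/{o}.png",a)
crop("top",230,150,80,55,10,"ttray")
crop("top",338,140,134,64,6,"tfeed")
crop("scene",318,225,90,75,8,"stray")
E
```

```text
(no output)
```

View pics/ttray.png

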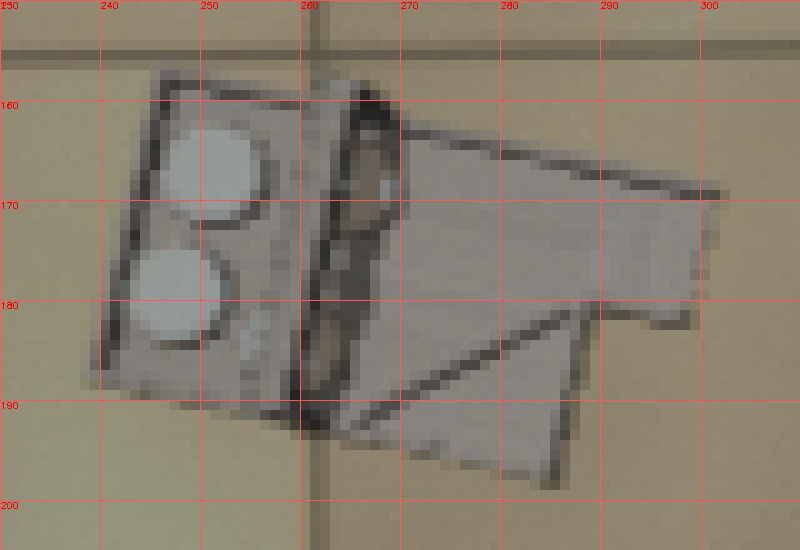

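View pics/tfeed.png

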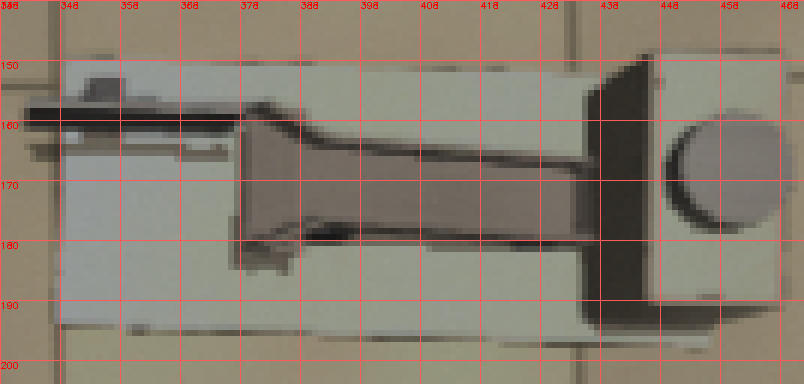

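View pics/stray.png

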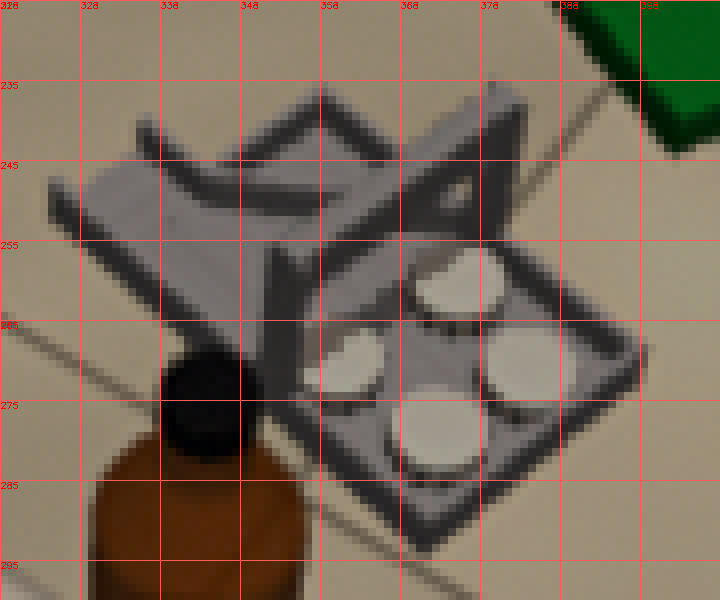

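```bash
cat > h.py <<'E'
import numpy as np,cv2
from scipy.optimize import least_squares
from scipy.spatial.transform import Rotation as R
from cell import bot
def proj(n,P):
    c=bot.calibration(n);E=c["extrinsics"];K=c["mtx"]
    q=np.atleast_2d(P)@E[:3,:3].T+E[:3,3];q=q@np.array(K).T
    return q[:,:2]/q[:,2:]
def place(p,L):
    L=np.atleast_2d(L).astype(float)/1000;c,s=np.cos(p[2]),np.sin(p[2])
    return np.c_[p[0]+c*L[:,0]-s*L[:,1],p[1]+s*L[:,0]+c*L[:,1],L[:,2]]
def fit(obs,p0):
    f=lambda p:np.concatenate([(proj(n,place(p,l))[0]-px) for n,l,px in obs])
    r=least_squares(f,p0,loss="soft_l1");return r.x,r.fun.reshape(-1,2)
def box(x0,x1,y0,y1,z0,z1):
    v=[(x,y,z) for x in(x0,x1) for y in(y0,y1) for z in(z0,z1)]
    return [(v[i],v[j]) for i in range(8) for j in range(i) if bin(i^j).count("1")==1]
def loop(pts): return [(pts[i],pts[(i+1)%len(pts)]) for i in range(len(pts))]
rim=[(-54,74),(54,74),(54,-116),(6,-116),(6,-84),(-54,-84)]
TRAY=loop([(x,y,22) for x,y in rim])+loop([(x,y,0) for x,y in rim])+box(-54,54,-6,6,68,94)+[((-50,-12,22),(8,-81,22))]
FEED=loop([(-75,-265,12),(75,-265,12),(75,95,12),(-75,95,12)])+box(24,30,7,117,80,160)+box(-75,75,-265,-190,12,197)+loop([(-34,0,100),(34,0,100),(34,0,120),(-34,0,120)])
s22,c22=np.sin(np.radians(22)),np.cos(np.radians(22))
for sx in(-19,19):
    for n in(0,22):
        FEED.append(((sx,-200*c22-n*s22,100-200*s22+n*c22),(sx,-35*c22-n*s22,100-35*s22+n*c22)))
def overlay(n,src,models,roi,s,out):
    x,y,w,h=roi
    a=cv2.imread(src) if isinstance(src,str) else src[:,:,::-1]
    a=cv2.resize(a[y:y+h,x:x+w],None,fx=s,fy=s,interpolation=cv2.INTER_CUBIC)
    for p,L,col in models:
        for u,v in L:
            q=(proj(n,place(p,[u,v]))-[x,y]+.5)*s
            cv2.line(a,tuple(int(t) for t in q[0]),tuple(int(t) for t in q[1]),col,1,cv2.LINE_AA)
    cv2.imwrite(out,a)
E
python3 - <<'E'
from h import *
t="top";s="scene"
obs=[(t,(54,74,22),(245.3,156.5)),(t,(-54,74,22),(238,188.3)),(t,(54,-116,22),(301.7,168.5)),(t,(6,-116,22),(298.5,182.3)),(t,(-54,-84,22),(285.8,198.3)),
(s,(54,74,0),(370.6,293.3)),(s,(-54,74,22),(398.1,268.2)),(s,(54,-116,22),(323.8,246.7))]
p,r=fit(obs,[.6,.3,0]);print("tray",p,np.round(r,1).tolist())
o2=[(t,(75,95,12),(348.3,149.5)),(t,(-75,95,12),(347.2,194)),(t,(-75,-265,12),(455.5,197)),(t,(24,117,160),(342,161)),(t,(24,7,160),(377.5,161.5))]
f,r=fit(o2,[.5,-.1,0]);print("feed",f,np.round(r,1).tolist())
np.save("t.npy",p);np.save("f.npy",f)
overlay(t,"pics/top0.png",[(p,TRAY,(0,0,255)),(f,FEED,(0,0,255))],(225,140,130,70),6,"pics/o1.png")
overlay(t,"pics/top0.png",[(f,FEED,(0,0,255))],(335,135,135,70),6,"pics/o1b.png")
overlay(s,"pics/scene0.png",[(p,TRAY,(0,0,255))],(318,225,90,75),8,"pics/o2.png")
overlay(s,"pics/scene0.png",[(f,FEED,(0,0,255))],(180,125,130,120),5,"pics/o3.png")
E
```

```text
tray [ 0.58670963  0.31658479 -0.22251455] [[0.4, -0.0], [0.5, -0.1], [-0.1, -0.1], [-0.1, 0.2], [-0.7, -0.0], [-0.0, 0.7], [0.4, -0.9], [-0.3, -0.1]]
feed [ 0.5954468  -0.05434807 -0.02794116] [[-0.7, 1.0], [-0.3, 1.5], [0.8, 0.4], [-0.5, -1.7], [0.8, -1.6]]
```

View pics/o1.png

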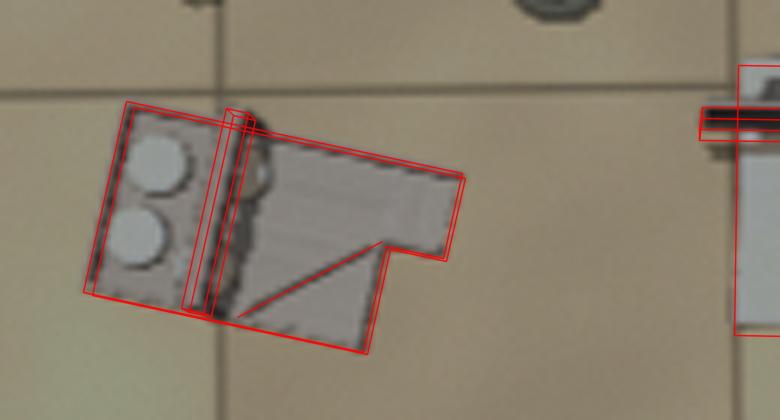

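View pics/o1b.png

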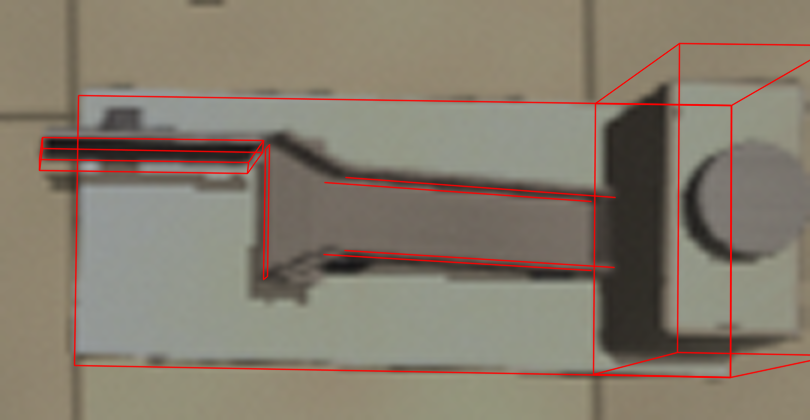

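View pics/o2.png

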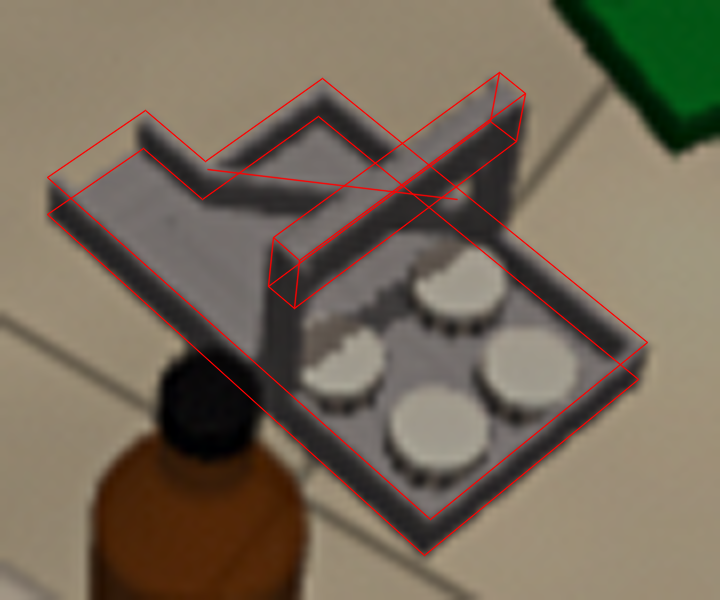

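View pics/o3.png

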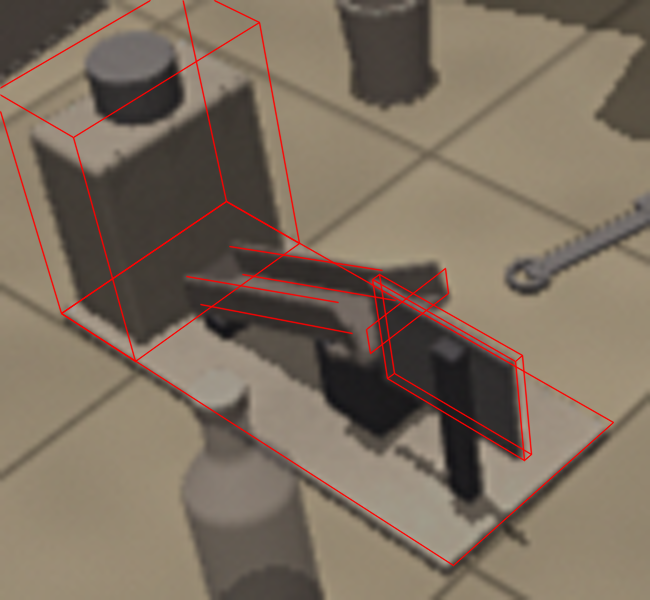

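```bash
cat >> h.py <<'E'
def pose(org,yaw,tilt,sg):
    """tray origin (m), yaw, tilt (rad, spout down), -> TCP pos, quat wxyz"""
    Rt=R.from_euler("ZX",[yaw,tilt]).as_matrix()
    y=-Rt[:,2];x=sg*Rt[:,1];M=np.c_[x,y,np.cross(x,y)]
    p=np.array(org)+Rt[:,2]*.081+y*bot.grip_depth
    q=R.from_matrix(M).as_quat();return p,q[[3,0,1,2]]
def org_from_tip(tip,yaw,tilt):
    Rt=R.from_euler("ZX",[yaw,tilt]).as_matrix()
    return np.array(tip)-Rt@np.array([.030,-.116,0])
def fw(f,L): return place(f,np.array(L)*1000)[0]
E
python3 - <<'E'
from h import *
t=np.load("t.npy");f=np.array([.5985,-.0545,-.0285]);np.save("f.npy",f)
overlay("top","pics/top0.png",[(f,FEED,(0,0,255))],(335,135,135,70),6,"pics/o1c.png")
overlay("scene","pics/scene0.png",[(f,FEED,(0,0,255))],(180,125,130,120),5,"pics/o3c.png")
print(bot.grip_depth, bot.read_position())
# bystanders: bbox-centre on floor rough, from top
E_=bot.calibration("top");Rm=np.array(E_["extrinsics"])[:3,:3];tt=np.array(E_["extrinsics"])[:3,3];K=np.array(E_["mtx"]);C=-Rm.T@tt
def bp(u,v,z):
    d=Rm.T@np.linalg.solve(K,[u,v,1]);return np.round(C+d*(z-C[2])/d[2],3)
for n,u,v,z in(("amber top",247.5,119,.17),("jar",318,133,.06),("clear top",372,112,.19),("tape",327,238,.02),("cup",468,258,.09)):print(n,bp(u,v,z))
for sg in(1,-1):
    for nm,o,yaw,ti in [("pre",(t[0],t[1],.08),t[2],0),("grasp",(t[0],t[1],0),t[2],0),("lift",(t[0],t[1],.15),t[2],0)]+[("rail%d"%a,org_from_tip(fw(f,(-.005,-.008,.1)),f[2],np.radians(a)),f[2],np.radians(a)) for a in(0,12,20,30,36)]:
        p,q=pose(o,yaw,ti,sg);j=bot.solve_ik(p,q);print(sg,nm,np.round(p,3),None if j is None else np.round(j,2))
E
```

```text
0.0187 [ 0.23167544 -0.49885353  0.23129518]
amber top [0.746 0.343 0.17 ]
jar [0.723 0.135 0.06 ]
clear top [ 0.757 -0.029  0.19 ]
tape [0.384 0.11  0.02 ]
cup [ 0.32  -0.328  0.09 ]
1 pre [0.587 0.317 0.142] [0.38 0.6  0.02 0.99 0.   0.61]
1 grasp [0.587 0.317 0.062] [ 0.38  0.68 -0.07  0.83  0.    0.61]
1 lift [0.587 0.317 0.212] [0.38 0.56 0.12 1.13 0.   0.61]
1 rail0 [0.567 0.054 0.162] [-0.03  0.42 -0.25  0.91  0.   -0.01]
1 rail12 [0.566 0.039 0.185] [-0.17  0.4  -0.23  0.98  0.21 -0.15]
1 rail20 [0.566 0.026 0.198] [-0.27  0.42 -0.2   1.04  0.34 -0.25]
1 rail30 [0.565 0.008 0.212] [-0.38  0.47 -0.14  1.16  0.49 -0.4 ]
1 rail36 [ 0.565 -0.004  0.219] [-0.44  0.51 -0.1   1.24  0.57 -0.5 ]
-1 pre [0.587 0.317 0.142] [ 0.38  0.6   0.02  0.99  0.   -2.53]
-1 grasp [0.587 0.317 0.062] [ 0.38  0.68 -0.07  0.83  0.   -2.53]
-1 lift [0.587 0.317 0.212] [ 0.38  0.56  0.12  1.13  0.   -2.53]
-1 rail0 [0.567 0.054 0.162] [-0.03  0.42 -0.25  0.91  0.    3.14]
-1 rail12 [0.566 0.039 0.185] [-0.17  0.4  -0.23  0.98  0.21  2.99]
-1 rail20 [0.566 0.026 0.198] [-0.27  0.42 -0.2   1.04  0.34  2.89]
-1 rail30 [0.565 0.008 0.212] [-0.38  0.47 -0.14  1.16  0.49  2.74]
-1 rail36 [ 0.565 -0.004  0.219] [-0.44  0.51 -0.1   1.24  0.57  2.65]
```

View pics/o1c.png

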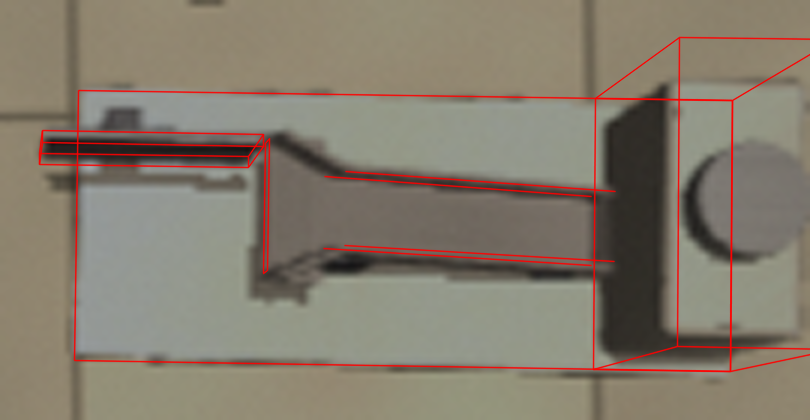

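View pics/o3c.png

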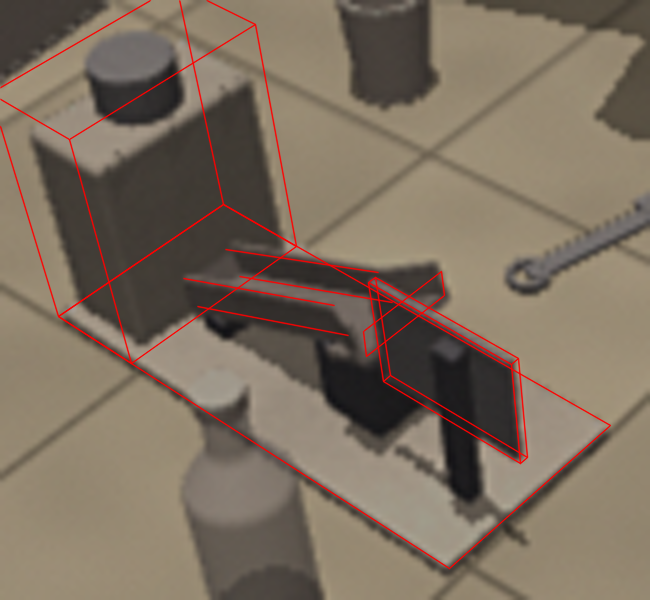

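```bash
python3 - <<'E'
from h import *
t=np.load("t.npy")
p=bot.read_position();bot.move_linear([p[0],p[1],.40],speed=.3)
p,q=pose((t[0],t[1],.25),t[2],0,1);bot.move_pose(p,q)
bot.set_gripper(.6,grasp_force=100)
p,q=pose((t[0],t[1],.045),t[2],0,1);bot.move_linear(p,speed=.2)
print(bot.read_clock(),bot.read_ft_force())
im=bot.camera("scene");cv2.imwrite("pics/s1.png",cv2.resize(im[180:310,300:460,::-1],None,fx=4.5,fy=4.5,interpolation=cv2.INTER_CUBIC))
im=bot.camera("top");cv2.imwrite("pics/t1.png",cv2.resize(im[130:220,210:320,::-1],None,fx=5,fy=5,interpolation=cv2.INTER_CUBIC))
E
```

```text
6.9417 [-0.02542894  0.06849068  0.04857587]
```

View pics/s1.png

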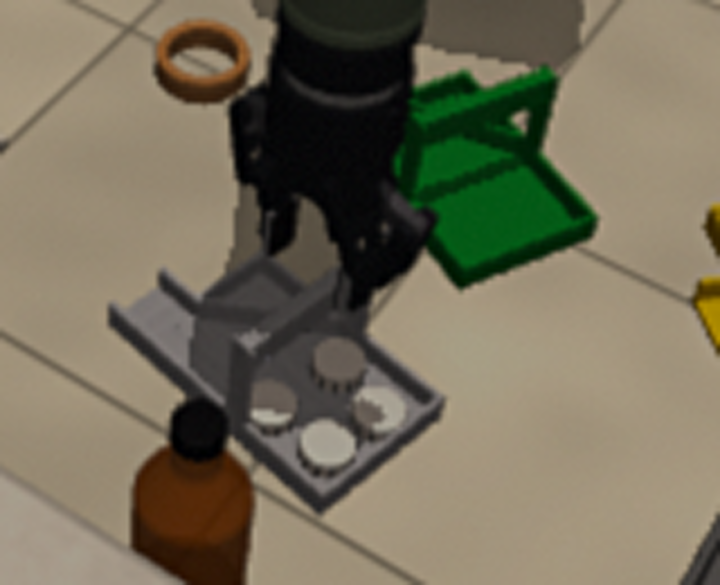

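View pics/t1.png

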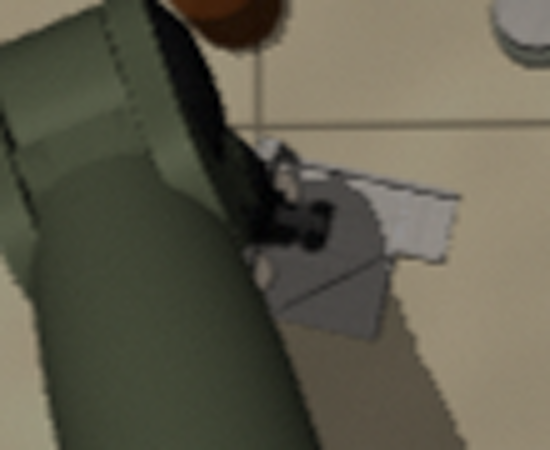

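The fingers straddle the steel tray's bar (crop 280,240 and 350,290), with the caps clear. I'll descend, grip and lift.

```bash
python3 - <<'E'
from h import *
t=np.load("t.npy")
p,q=pose((t[0],t[1],0.001),t[2],0,1);print(bot.move_linear(p,speed=.08,until_force=8))
f0=bot.read_ft_force()
bot.set_gripper(0,grasp_force=100);print(bot.read_gripper_width(),bot.read_ft_force()-f0)
p,q=pose((t[0],t[1],.15),t[2],0,1);bot.move_linear(p,speed=.1)
print(bot.read_clock(),bot.read_ft_force()-f0,bot.read_moment())
im=bot.camera("scene");cv2.imwrite("pics/s2.png",im[:,:,::-1]);cv2.imwrite("pics/s2c.png",cv2.resize(im[140:290,290:450,::-1],None,fx=4,fy=4,interpolation=cv2.INTER_CUBIC))
E
```

```text
False
0.12327943714690415 [ 0.49292168 -1.68578845  5.31464089]
9.825 [ 1.30727996 -0.24839021 -4.39195003] [ 0.01634298 -0.01726479  0.02229605]
```

View pics/s2c.png

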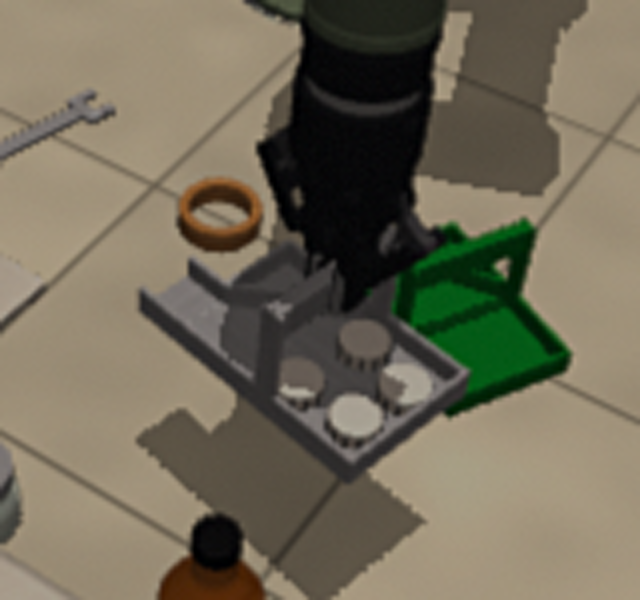

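```bash
python3 - <<'E'
from h import *
f=np.load("f.npy")
def go(tip,tilt,sp,**k):
    p,q=pose(org_from_tip(fw(f,tip),f[2],tilt),f[2],tilt,1);return bot.move_linear(p,speed=sp,rotation=q,**k)
go((-.02,.03,.150),0,.10)
go((-.02,-.01,.110),0,.05)
print(bot.read_clock(),bot.read_ft_force())
for n,roi in(("scene",(190,120,160,130)),("top",(270,120,160,100))):
    im=bot.camera(n)
    org=org_from_tip(fw(f,(-.02,-.01,.110)),f[2],0)
    L=[((a[0],a[1],a[2]+org[2]*1000),(b[0],b[1],b[2]+org[2]*1000)) for a,b in TRAY]
    overlay(n,im,[((org[0],org[1],f[2]),L,(0,0,255))],roi,4.5,f"pics/{n}3.png")
E
```

```text
13.575 [-4.25954367  8.16641094  7.95224817]
```

View pics/scene3.png

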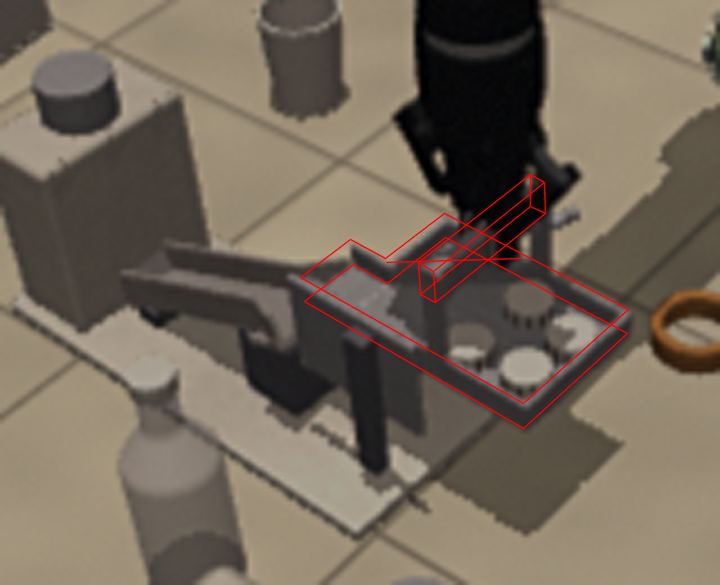

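View pics/top3.png

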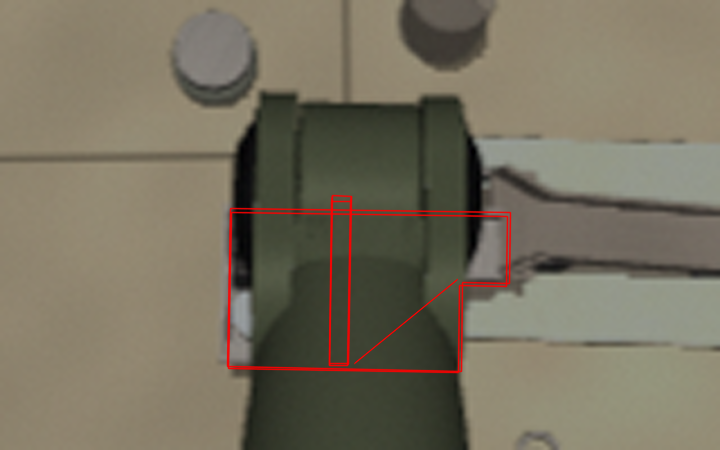

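The force reading shows the spout hit the mouth's left side wall: my 20 mm side offset was too wide. I'll back off and check the tray in the grip.

```bash
cat >> h.py <<'E'
f_=np.load("f.npy")
def go(tip,tilt,sp,**k):
    p,q=pose(org_from_tip(fw(f_,tip),f_[2],tilt),f_[2],tilt,1);return bot.move_linear(p,speed=sp,rotation=q,**k)
def look(tip,tilt,tag,names=("scene","top"),rois={"scene":(190,120,160,130),"top":(270,120,160,100)}):
    o=org_from_tip(fw(f_,tip),f_[2],tilt);Rt=R.from_euler("ZX",[f_[2],tilt]).as_matrix()
    for n in names:
        im=bot.camera(n);cv2.imwrite(f"pics/{n}{tag}raw.png",im[:,:,::-1])
        x,y,w,h=rois[n];s=4.5
        a=cv2.resize(im[y:y+h,x:x+w,::-1],None,fx=s,fy=s,interpolation=cv2.INTER_CUBIC)
        for u,v in TRAY:
            q=(proj(n,np.array([u,v])/1000@Rt.T+o)-[x,y]+.5)*s
            cv2.line(a,tuple(int(t) for t in q[0]),tuple(int(t) for t in q[1]),(0,0,255),1,cv2.LINE_AA)
        cv2.imwrite(f"pics/{n}{tag}.png",a)
E
python3 - <<'E'
from h import *
go((-.02,.03,.135),0,.06)
print(bot.read_clock(),bot.read_ft_force(),bot.read_moment())
look((-.02,.03,.135),0,"4")
E
```

```text
14.6083 [ 1.240514    0.67009943 -5.36613617] [ 0.02837426  0.013627   -0.01041615]
```

View pics/scene4.png

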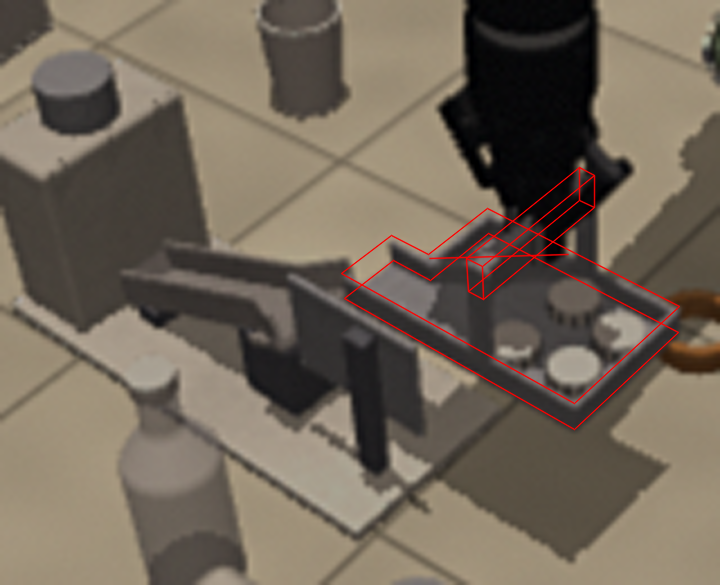

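View pics/top4.png

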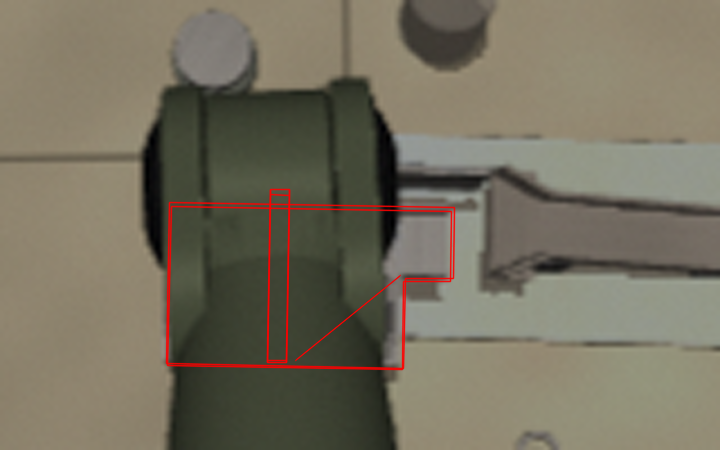

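```bash
python3 - <<'E'
from h import *
go((-.02,.03,.125),0,.05)
f0=bot.read_ft_force()
r=go((.012,.03,.125),0,.03,until_force=2.5)
p=bot.read_position();e,_=pose(org_from_tip(fw(f_,(0,.03,.125)),f_[2],0),f_[2],0,1)
u=np.array([np.cos(f_[2]),np.sin(f_[2]),0])
print(r,"x offset at contact",(p-e)@u,p-e,bot.read_ft_force()-f0,bot.read_clock(),bot.read_moment())
E
```

```text
True x offset at contact -0.0011739373127800377 [-1.17251943e-03  6.64664549e-05 -1.40279901e-03] [-1.65509752 -1.58078273  0.11338579] 15.7583 [ 0.01118194  0.04196332 -0.04021507]
```

```bash
python3 - <<'E'
from h import *
x0=-.0012
def off(tip,tilt):
    e,_=pose(org_from_tip(fw(f_,tip),f_[2],tilt),f_[2],tilt,1);return np.round(R.from_euler("z",-f_[2]).apply(bot.read_position()-e)*1000,1)
go((x0-.003,.03,.126),0,.03)
f0=bot.read_ft_force()
print(go((x0-.003,-.010,.126),0,.04,until_force=5),off((x0-.003,-.010,.126),0),bot.read_ft_force()-f0)
print(go((x0-.003,-.010,.109),0,.03,until_force=4),off((x0-.003,-.010,.109),0),bot.read_ft_force()-f0)
print(go((x0+.006,-.010,.109),0,.02,until_force=2.5),off((x0,-.010,.109),0),bot.read_ft_force()-f0)
print(bot.read_clock());look((x0,-.010,.109),0,"5")
E
```

```text
False [0.  0.2 0. ] [0.83410092 1.18788136 0.35399369]
False [ 0.1 -0.   0. ] [ 1.04361513  1.63282033 -0.09417413]
True [-0.7  0.1 -1.1] [ 0.81286448 -0.25030903 -0.71796165]
18.2083
```

View pics/scene5.png

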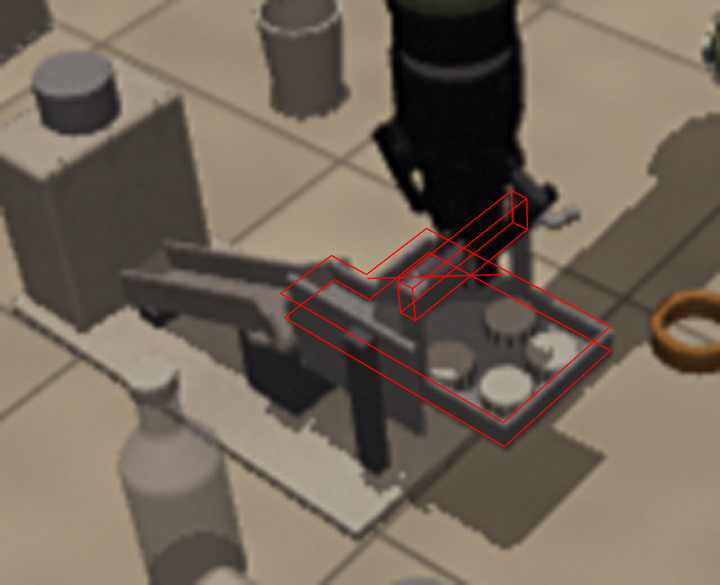

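View pics/top5.png

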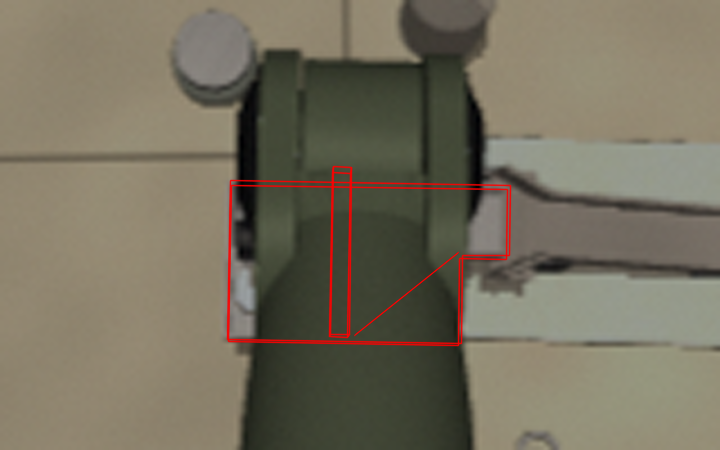

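```bash
python3 - <<'E'
from h import *
x0=-.0012
def off(tip,tilt):
    e,_=pose(org_from_tip(fw(f_,tip),f_[2],tilt),f_[2],tilt,1);return np.round(R.from_euler("z",-f_[2]).apply(bot.read_position()-e)*1000,1)
for dx in(-.003,-.0005,.001,.002,.003):
    go((x0+dx,-.010,.109),0,.02);bot.wait(.1)
    F=bot.read_ft_force();print(dx,off((x0+dx,-.010,.109),0),np.round(F,2),np.round(bot.read_moment(),2))
    if F[0]<-3: break
print(bot.read_clock())
E
```

```text
-0.003 [-0.1  0.  -0.1] [ 0.04  0.19 -4.47] [0.01 0.   0.01]
-0.0005 [ 0.1 -0.  -0. ] [ 0.02  0.11 -5.55] [-0.02  0.04  0.01]
0.001 [-0.6  0.1 -0.2] [-2.63  1.43 -3.46] [ 0.15  0.77 -0.28]
0.002 [-1.2  0.3 -0.3] [-4.77  1.81 -3.01] [ 0.26  1.18 -0.36]
19.75
```

```bash
python3 - <<'E'
from h import *
X=.0003
for a in (4,8,12,16):
    go((X,-.010,.108),np.radians(a),.035)
    print(a,round(bot.read_clock(),2),np.round(bot.read_ft_force(),2))
bot.wait(.2);print(np.round(bot.read_ft_force(),2),bot.read_clock())
look((X,-.010,.108),np.radians(16),"6")
E
```

```text
4 20.14 [-4.87  0.3  -4.22]
8 20.56 [-4.44  1.33 -5.96]
12 20.98 [-5.37  1.84 -6.2 ]
16 21.39 [-5.21  2.01 -6.44]
[-4.65  2.65 -5.61] 21.5917
```

View pics/scene6.png

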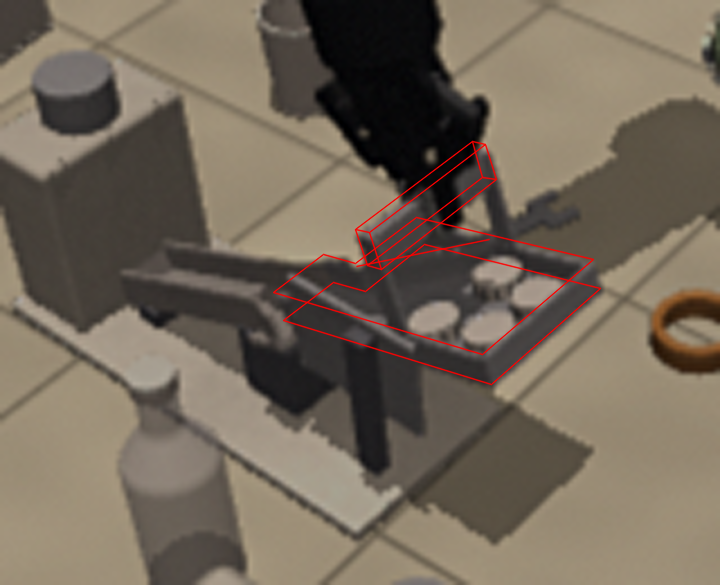

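View pics/top6.png

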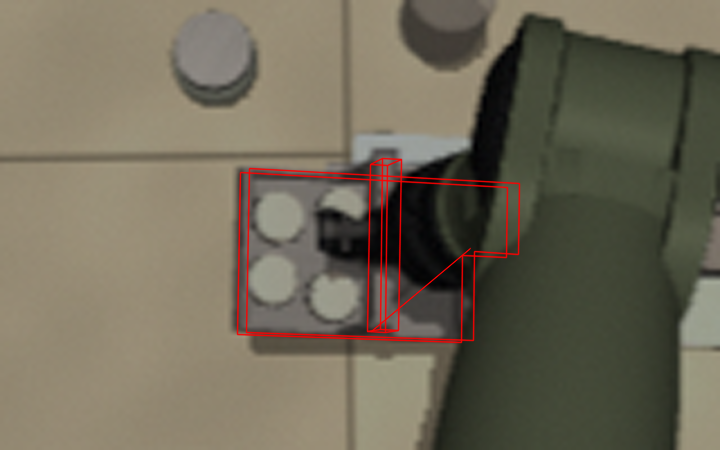

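```bash
python3 - <<'E'
from h import *
X=.0003;ims=[]
def snap():
    im=bot.camera("scene");ims.append(cv2.resize(im[150:220,210:330,::-1],None,fx=3.3,fy=3.3,interpolation=cv2.INTER_CUBIC))
snap()
for a in (18.5,21):
    go((X,-.010,.107),np.radians(a),.03);snap();bot.wait(.25);snap()
print(bot.read_clock(),np.round(bot.read_ft_force(),2))
ims.append(ims[-1])
cv2.imwrite("pics/m7.png",np.vstack([np.hstack(ims[i:i+2]) for i in(0,2,4)][:3])[:600])
E
```

```text
23.1 [-5.41  1.85 -5.52]
```

View pics/m7.png

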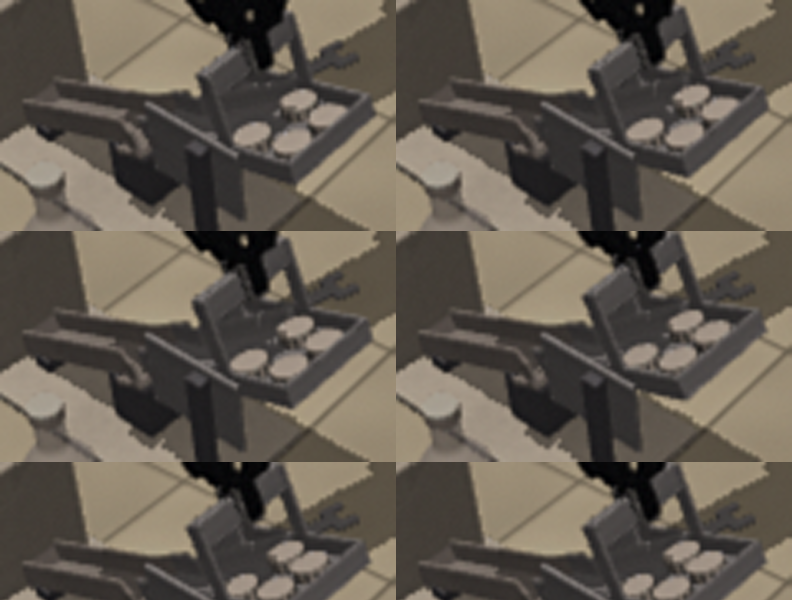

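```bash
python3 - <<'E'
from h import *
look((.0003,-.010,.107),np.radians(21),"8")
print(bot.read_clock(),bot.read_position(),pose(org_from_tip(fw(f_,(.0003,-.01,.107)),f_[2],np.radians(21)),f_[2],np.radians(21),1),bot.read_tool_rot())
E
```

```text
23.2 [0.57040706 0.02201347 0.20639853] (array([0.57097688, 0.02228449, 0.20673274]), array([ 0.58839312, -0.40877287, -0.57697898,  0.39216519])) [ 0.58865067 -0.4085759  -0.57651215  0.39267018]
```

View pics/scene8.png

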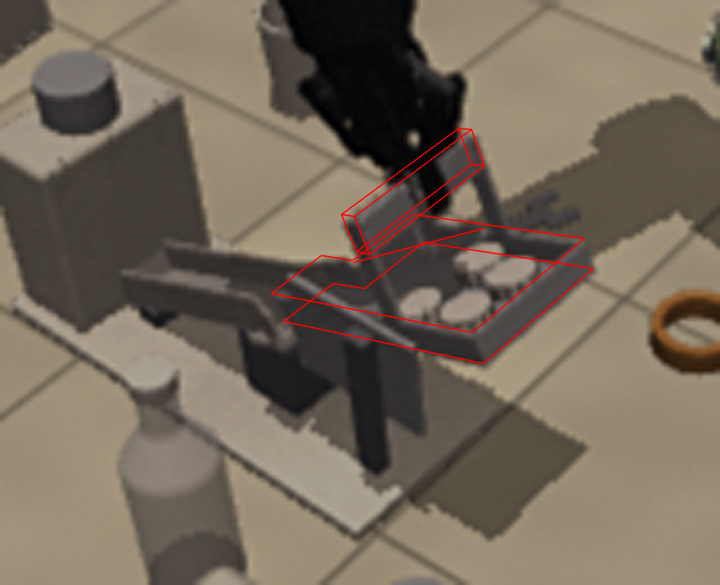

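View pics/top8.png

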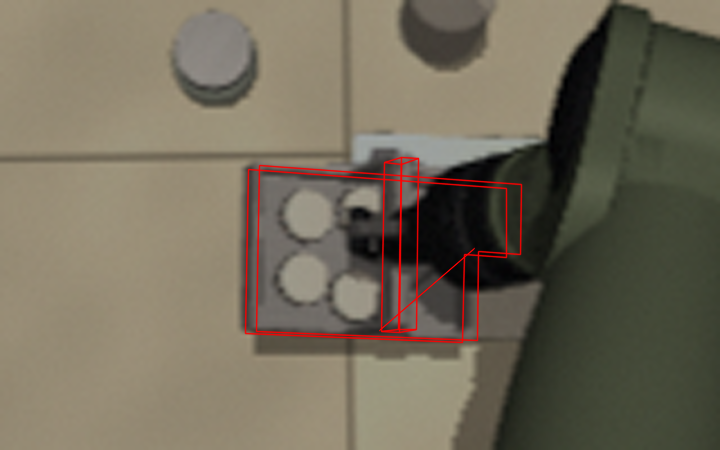

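```bash
python3 - <<'E'
from h import *
X=.0003;ims=[]
def snap():
    im=bot.camera("top");ims.append(cv2.resize(im[150:205,310:430,::-1],None,fx=3.3,fy=3.3,interpolation=cv2.INTER_CUBIC))
    im=bot.camera("scene");ims.append(cv2.resize(im[155:210,210:330,::-1],None,fx=3.3,fy=3.3,interpolation=cv2.INTER_CUBIC))
for a in (24,27):
    go((X,-.010,.107),np.radians(a),.03);bot.wait(.2);snap()
bot.wait(.3);snap()
print(bot.read_clock(),np.round(bot.read_ft_force(),2))
cv2.imwrite("pics/m9.png",np.vstack([np.hstack(ims[i:i+2]) for i in(0,2,4)])[:600])
E
```

```text
24.9667 [-4.98  2.06 -5.32]
```

View pics/m9.png

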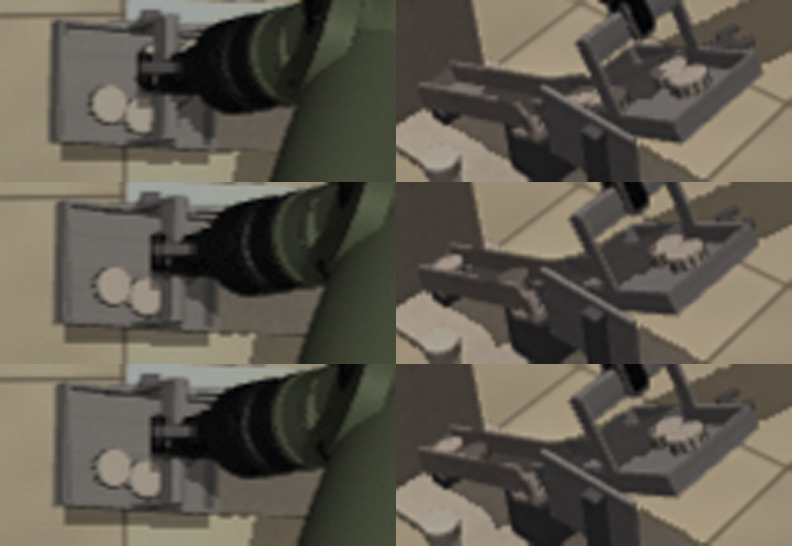

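```bash
python3 - <<'E'
from h import *
X=.0003;ims=[]
def snap():
    im=bot.camera("top");ims.append(cv2.resize(im[150:205,310:430,::-1],None,fx=3.3,fy=3.3,interpolation=cv2.INTER_CUBIC))
    im=bot.camera("scene");ims.append(cv2.resize(im[155:210,210:330,::-1],None,fx=3.3,fy=3.3,interpolation=cv2.INTER_CUBIC))
for a in (30,33):
    go((X,-.010,.106),np.radians(a),.03);bot.wait(.2);snap()
bot.wait(.3);snap()
print(bot.read_clock(),np.round(bot.read_ft_force(),2))
cv2.imwrite("pics/m10.png",np.vstack([np.hstack(ims[i:i+2]) for i in(0,2,4)])[:600])
E
```

```text
26.7167 [-4.99  2.38 -5.65]
```

View pics/m10.png

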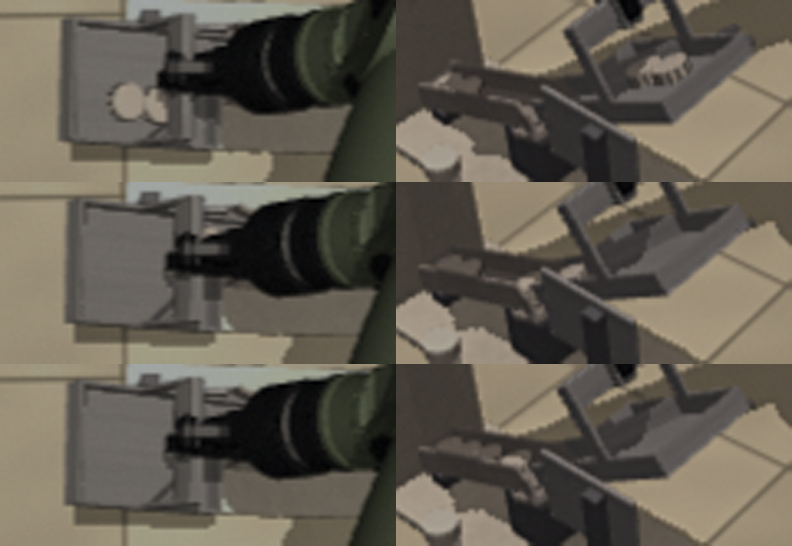

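```bash
python3 - <<'E'
from h import *
bot.wait(.3)
im=bot.camera("scene");cv2.imwrite("pics/s11.png",cv2.resize(im[150:220,200:300,::-1],None,fx=8,fy=8,interpolation=cv2.INTER_CUBIC))
E
```

```text
(no output)
```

View pics/s11.png

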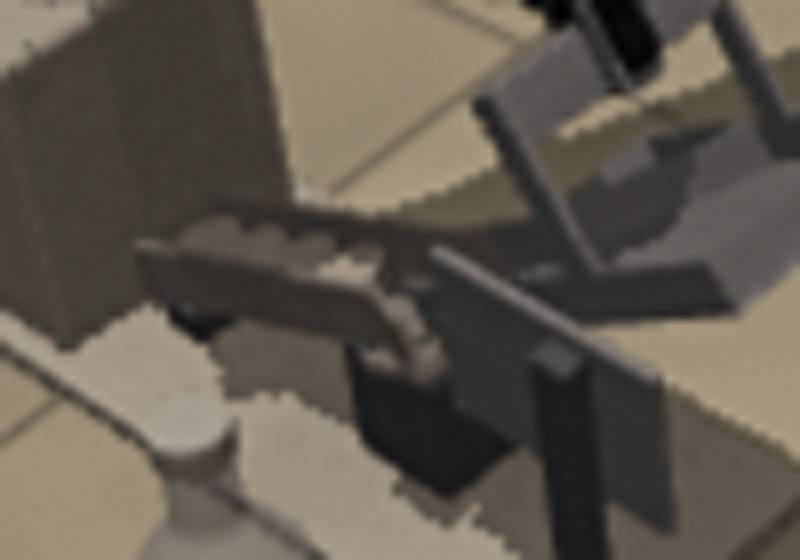

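```bash
python3 - <<'E'
from h import *
a=np.radians(33)
go((-.003,-.010,.108),a,.03)
go((-.003,.03,.150),a,.08)
ims=[]
im=bot.camera("scene");ims.append(cv2.resize(im[130:220,195:335,::-1],(800,514),interpolation=cv2.INTER_CUBIC));cv2.imwrite("pics/s12.png",ims[0])
im=bot.camera("top");cv2.imwrite("pics/t12.png",cv2.resize(im[140:210,310:450,::-1],None,fx=5,fy=5,interpolation=cv2.INTER_CUBIC))
print(bot.read_clock())
E
```

```text
28.3167
```

View pics/s12.png

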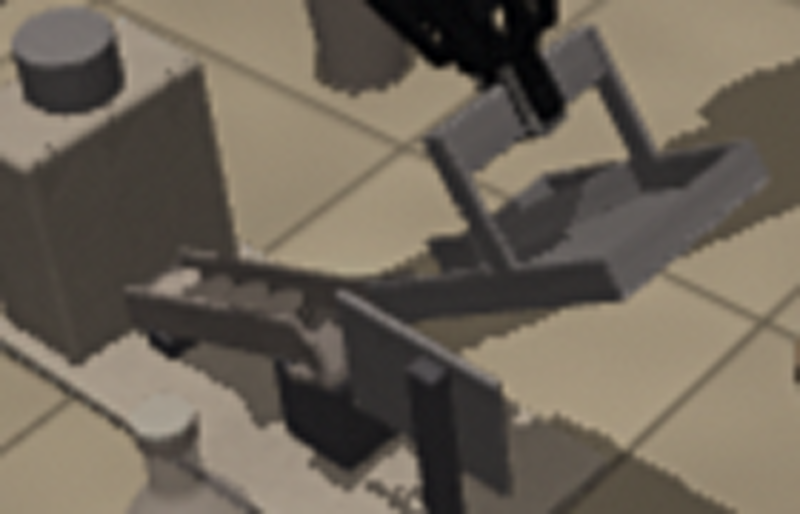

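View pics/t12.png

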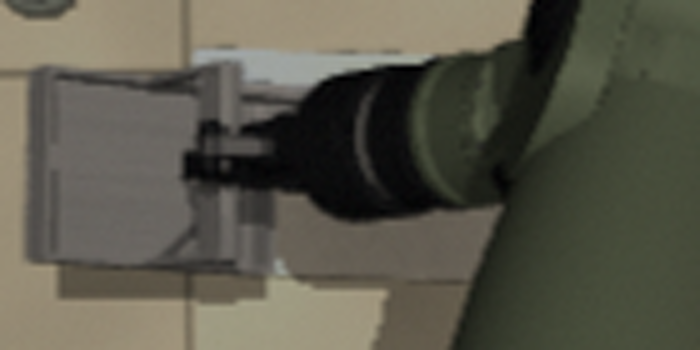

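Four caps show in a row in the track (crop 180,280 to 288,300) and the tray looks empty. I'll take the tray back to its old free spot.

```bash
python3 - <<'E'
from h import *
t=np.load("t.npy")
go((-.02,.06,.19),np.radians(15),.12)
go((-.03,.10,.17),0,.12)
p,q=pose((t[0],t[1],.10),t[2],0,1);bot.move_linear(p,speed=.15,rotation=q)
p,q=pose((t[0],t[1],.012),t[2],0,1);bot.move_linear(p,speed=.1)
bot.wait(.15);f0=bot.read_ft_force()
p,q=pose((t[0],t[1],-.004),t[2],0,1);r=bot.move_linear(p,speed=.015,until_force=2.5)
print(r,bot.read_clock(),bot.read_ft_force()-f0,bot.read_position()-pose((t[0],t[1],0),t[2],0,1)[0])
im=bot.camera("scene");cv2.imwrite("pics/s13.png",cv2.resize(im[150:310,190:450,::-1],(800,492),interpolation=cv2.INTER_CUBIC))
E
```

```text
True 33.0 [-1.91786949 -0.30919669 10.73852404] [-2.02539201e-04  1.97114725e-05  1.79912937e-03]
```

View pics/s13.png

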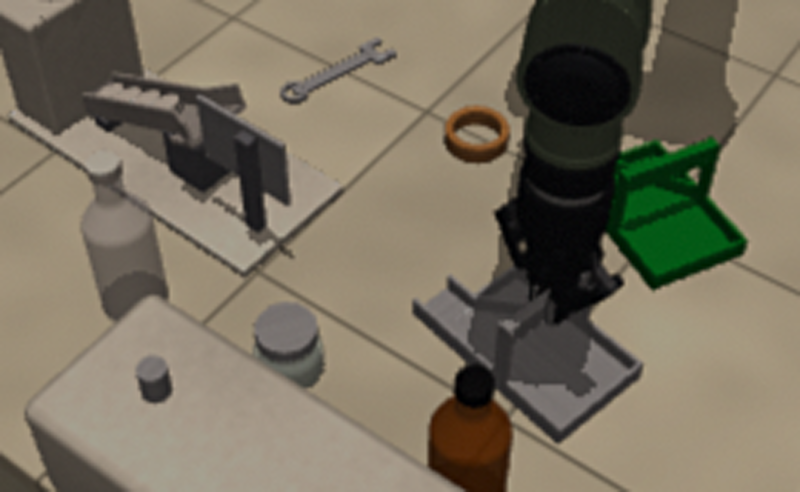

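```bash
python3 - <<'E'
from h import *
bot.set_gripper(.5);p=bot.read_position()
bot.move_linear([p[0],p[1],.26],speed=.12)
bot.move_linear([.45,p[1]-.05,.36],speed=.2)
bot.wait(.3)
for n,(x,y,w,h) in(("top",(225,140,240,70)),("scene",(190,150,220,150))):
    im=bot.camera(n);cv2.imwrite(f"pics/{n}14raw.png",im[:,:,::-1]);cv2.imwrite(f"pics/{n}14.png",cv2.resize(im[y:y+h,x:x+w,::-1],None,fx=3.3,fy=3.3,interpolation=cv2.INTER_CUBIC))
    for th in("tray","cap1"):print(n,th,[(np.round(d["bbox"]).tolist(),round(d["confidence"],2)) for d in bot.search_frame(n,th)])
im=cv2.imread("pics/top14raw.png");cv2.imwrite("pics/top14z.png",cv2.resize(im[150:200,370:450],None,fx=9,fy=9,interpolation=cv2.INTER_CUBIC))
print(bot.read_clock(),bot.read_ft_force(),bot.read_gripper_width())
E
```

```text
top tray [([264.0, 226.0, 35.0, 37.0], 0.85), ([159.0, 242.0, 52.0, 52.0], 0.73), ([242.0, 159.0, 57.0, 38.0], 0.69), ([377.0, 159.0, 60.0, 26.0], 0.58), ([426.0, 166.0, 10.0, 12.0], 0.35), ([315.0, 226.0, 25.0, 24.0], 0.35)]
top cap1 [([395.0, 168.0, 14.0, 6.0], 0.61), ([408.0, 168.0, 8.0, 12.0], 0.51), ([431.0, 167.0, 6.0, 10.0], 0.48), ([358.0, 108.0, 19.0, 22.0], 0.33)]
scene tray [([324.0, 234.0, 74.0, 60.0], 0.94), ([372.0, 194.0, 64.0, 48.0], 0.81), ([454.0, 205.0, 69.0, 50.0], 0.59)]
scene cap1 []
36.8833 [-0.40463378  0.08743735  0.52991633] 0.5025829147125617
```

View pics/top14z.png

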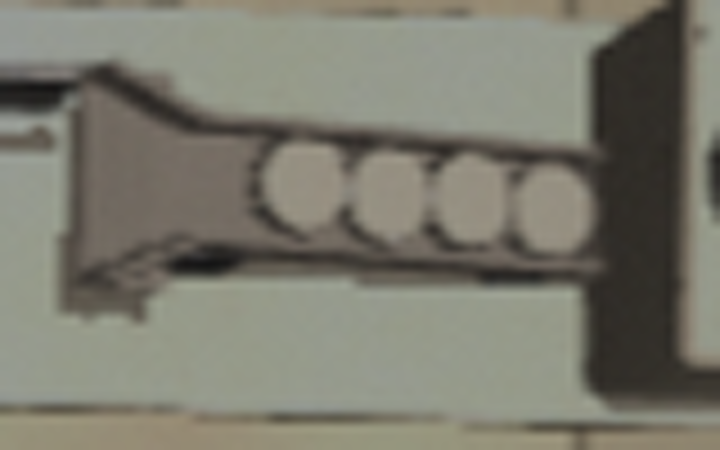

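View pics/scene14.png

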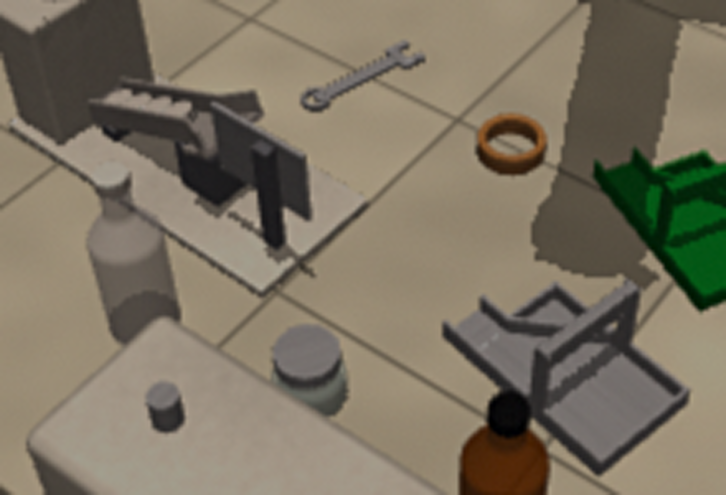

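View pics/top14.png

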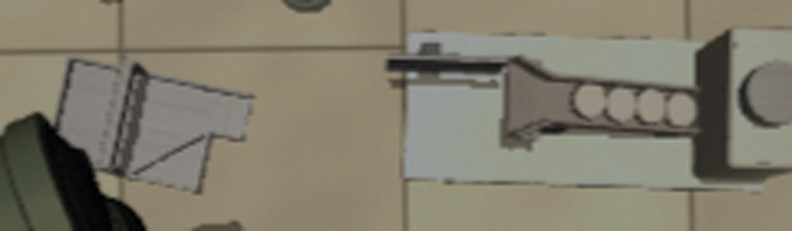

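The top view shows four caps flat in single file in the straight part of the track. The tray is empty, flat on the worktop and far from the feeder, and the arm is clear. Handing in.

```bash
python3 - <<'E'
from cell import bot
bot.close_job()
E
```

```text
the job is handed in; nothing more can be done
```

I took the steel tray by its handle bar, pressed it on the guide rail at about 5 N and tilted it in steps to 33°. All four caps slid into the track. I then set the empty tray down on its original spot, let go and handed the job in at about 37 s of the 54 s allowed.

**Last checks**
- The last top picture shows four caps in single file, lying flat against the closed end of the track.
- The tray is empty, flat on the worktop and well clear of the feeder.
- The gripper is clear of everything, and the bystanders in the last crops look unmoved. The measuring cup, off to one side, was not rechecked at the end.

**What went wrong or disagreed**
- On the first approach the spout bumped the mouth's left side wall at about 12 N, because I came in with too wide a side offset. I backed off; the tray had not visibly slipped in the grip and nothing spilled.
- At the rail, the wrist moment suggested the tray touched mainly at the rail's front end, with a small yaw error, rather than along the full length.
- When I set the tray down, the contact force peaked at about 11 N.
- In the last pictures the cap detector found only three caps in the top view, two of them among the four in the track for certain, and none in the scene view. I counted the four by eye.

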